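Snap a records case shut with press-stud pliers

TASK

Take the snap pliers from their rest by the handles and bring the jaws around the open press stud on the front of the records case, one jaw on the fixed button and the other on the hinged cap. Squeeze the handles gently so that the stud is pinched between both jaws until it clicks shut, keep squeezing until it is pressed firmly home with about 12 N for a moment, and never load either half with more than 20 N. Then open the jaws, lay the pliers back flat on both bars of their rest, pointing as before with the pivot over the front bar, let go, and do not disturb the other things on the desk.

Things in the scene. Friction and masses are not known exactly. Their poses are not given: they have to be found in the camera images.
- pliers: Snap pliers lying flat on their rest: two crossed halves on an upright pivot, 181 mm long, 18 mm thick, 170 g, weighted handles, balanced 67 mm behind the pivot. Origin: on the pivot's axis, at the underside; z up; x points from the pivot to the jaws. Black handles (straight bars 8 mm wide) reach from 35 to 125 mm behind the pivot, steel jaws (flat inner faces, 16 mm high) from 22 to 56 mm ahead.
- handles (a point): Midway between the handles of the pliers, 75 mm behind the pivot, 9 mm above the underside: grip here from above, a finger outside each handle. Here the handles measure 66 mm over their outer faces when open, some 31 to 34 mm when the jaws are 21 mm apart. An inner spring opens them: it pushes back with about 12 N when open, 18 N near 32 mm. Axes as the pliers.
- jaws (a point): Midway between the jaws, 42 mm ahead of the pivot, 9 mm above the underside: the stud should lie here. The jaw faces stand 38.5 mm apart when open, the handles closing by 10 mm bring them about 5.6 mm nearer, both moving alike about the centre line. Each newton of grip beyond the spring gives about 1.8 N between the jaws. Axes as the pliers.
- squeeze (a joint): How far the pliers are closed: 0 fully open, 0.42 when the jaws are 21 mm apart, 0.50 the stop (rad).
- rest: Fixed wooden rest of the pliers: base plate 190 x 110 x 4 mm with two cross bars, tops 26 mm above the desk: the front one (x -10 to 26 mm, 70 mm wide) carries the pivot, the rear one (x -117 to -95 mm, 100 mm wide) the handle ends; fingers have room beside the handles between them. Origin on the desk below the pivot's place; x the way the pliers point; z up.
- case: Fixed grey records case, 206 x 296 x 68 mm, with a carrying handle on its lid (to 93 mm high). The hasp with the press stud is in the middle of its front, towards the robot. Origin on the desk straight below the stud; x points into the case (front face at x = 25 mm, hasp plate from 18 mm; behind the stud a spring housing to 98 mm high), z up; the stud is pressed together along y.
- lug: Fixed half of the press stud: an upright steel plate 29 (x, from -11 to 18) x 6 (y) x 50 mm, its top 14 mm above the stud, with a round steel button on its -y face. Origin on the stud's axis, in the middle of the plate, 78 mm above the desk; axes as the case.
- button (a point): The outermost point of the round button on the lug's -y face, 6 mm from the lug's middle: one jaw bears here.
- tongue: Moving half of the press stud: steel tongue 22 x 4 x 50 mm beside the lug on its +y side, hinged at its foot, 36 mm below the stud, about an axis along the case's x; it carries a round cap. Origin on that hinge, 42 mm above the desk.
- cap (a point): The outermost point of the round cap on the tongue: the other jaw bears here. 26.5 mm from the button along y when the stud is open, 21 mm when it is shut.
- clasp (a joint): Angle of the tongue: 0 open, 0.15 rad shut against the lug (about 5.4 mm of travel at the cap). A press stud: it takes about 11 N at the cap to start it moving, then less and less; it snaps over half way and then holds itself shut.
- mug: white ceramic mug, 80 mm wide, 90 mm high; bystander, origin at the centre of its underside.
- stapler: stapler, 130 x 36 x 46 mm; bystander, origin at the centre of its underside.
- eraser: white eraser 45 x 20 x 12 mm; bystander, origin at the centre of its underside.
- notes: pad of paper notes 76 x 76 x 14 mm; bystander, origin at the centre of its underside.
- tape: roll of clear tape lying flat, 80 mm outside, 19 mm high; bystander, origin at the centre of its underside.
- cardbox: small cardboard box 85 x 50 x 30 mm; bystander, origin at the centre of its underside.
- stamp: wooden block stamp 70 x 30 x 45 mm; bystander, origin at the centre of its underside.
Mind the look-alikes: they are no part of the job. There is more than one size of the pliers; the one meant has the size given above.

How it is judged:
By the outcome, as a careful person would: the job done as asked, in the order asked, and still so for the second after the job is handed in, with the robot touching nothing.
It also fails if it takes over 72 s, if anything falls off the work surface, if the arm or the gripper's body presses on something with over 40 N, if the wrist force passes 120 N, or if a joint passes its speed limit or range.

ROBOT

A 6-joint arm with a two-finger parallel gripper is mounted at the origin on the work surface. World frame = base frame: x ahead of the robot, y to its left, z up, the work surface at z = 0. Lengths are in m, angles in rad, forces in N, time in s.
With the tool pointing down it reaches from about 0.35 to 0.975 m from the base axis. Payload 4.9 kg.
Tool frame: the origin (TCP) lies on the front face of the gripper's body, between the roots of the fingers; the fingertips stand ctrl.tip_extent ahead of it and the grasp point (between the pads) lies 54 mm ahead of it (ctrl.tip_extent is the distance from the TCP to the fingertips, in m); z points along the fingers, y is the line along which they close (so a half turn about z gives the same grasp; the last joint's range is limited). The gripper opens to 85 mm and grips with 20 to 120 N. Pads are 22 mm wide; open, the fingers measure 114 mm over their backs; the gripper's body (76 mm by 85 mm) begins 54 mm behind the grasp point. The pads swing forward as they close: fully open they stand 13 mm farther back than shut.
Start: joints at [1.066, 0.053, 1.613, -0, 1.476, -0.119], TCP at [0.235, 0.579, 0.304] pointing down, gripper open.
Joint ranges: [-3.01, 3.01], [-1.01, 2.22], [0.06, 2.58], [-1.02, 4.17], [0.09, 2.62], [-3.14, 3.14]. Speed limits (rad/s): [2.57, 2.57, 3.14, 3.14, 3.14, 3.14].

INTERFACE

Orientations are given as a rotation vector (axis times angle).
In Python, from station import ctrl gives the robot as it stands.
- The arm moves only by the tool apply_moves, never from a script. Its argument "rows" is one flat list of numbers, 6 for each row, row after row: the shift along the tool's x, y, z normalised to -1 to 1, where 1 is 0.6 m, then the turn, a rotation vector about the tool's x, y, z normalised to -1 to 1, where 1 is 90 degrees. A call has 1 to 20 rows; each row is the pose to reach, as a shift and turn from the pose commanded when the call began, along the tool's axes at that moment; what a row does not reach only later rows make up. A row lasts 1/10 s, in which the tool goes at most 50 mm and 8.59 degrees, less where a joint would pass 70% of its speed; a pose out of reach is approached as far as the arm can. A call with a number of a shift or a turn outside -1 to 1 is refused whole. A call with a gripper value outside its range is refused whole. "grip" is the opening, from 0 (shut) to 1 (fully open), set as the call begins (left out, the last holds). The fingers move at their own pace and stop on an object; "grip_force" is the grip in N (left out, the last holds). Time passes only in rows, so rows that repeat a pose let the fingers close. It gives the time, the measured TCP pose, the force, the opening and the grip force at its end, in the units of the state.
- ctrl.get_obs(): the state, without advancing time (a new reading comes with each control period).
- ctrl.get_image(name): name is "scene" or "top"; returns (picture, depth): 480x640x3 uint8, blue, green, red; 480x640 float32, m along the optical axis (not along the pixel's ray), 0 where there is no reading.
- ctrl.camera_model(name): a dict with "mtx" (3x3 intrinsics, pixels), "R" (3x3) and "t" (3): a world point X has camera coordinates R X + t. Camera axes: x right, y down, z forward; pixel columns grow to the right and rows downward; lengths in m; the calibration is good to about 2 mm. A picture is of the moment at which its call begins. camera_model takes no time and is no camera call.
- ctrl.finish_job(): hands the job in; it is judged then, once.
The state is a dict: "t": time; "q": joint angles; "dq": joint speeds; "effort": joint torques, N m; "tool_pos": TCP position; "tool_rot": TCP orientation; "contact_force": force on the tool from outside, world axes, zero at the start; "wrist_torque": the same for the moment, N m; "opening": finger opening in m; "grip_force": force on a finger pad.
Only numpy, scipy, OpenCV 4.12 (cv2) and the standard library are available. Lean on these libraries where they do the work, as an engineer would, in place of code of your own. Each camera call takes 0.05 s, during which the arm holds its last target. There are 200 camera calls.

## Working session

There is one attempt and no reset: what is moved stays moved. The work goes in short steps, Python scripts to look and compute and a tool call to move; the robot and the scene stay as the last step left them, time stands still between calls to the robot, and variables do not carry over. Pictures are saved under pics/ and viewed, at most 10 in all, crops included, and the job is handed in when it is done.

Besides the shell and the picture viewer there is one more tool, called after "Call:" as name(argument=value, ...), one argument or row to a line, values as JSON. apply_moves: Moves the arm, as the interface text tells. Its arguments: {"type":"object","properties":{"rows":{"type":"array","items":{"type":"number"}},"grip":{"type":"number"},"grip_force":{"type":"number"}},"required":["rows"]}

```bash
ls; mkdir -p pics; python3 - <<'E'
from station import ctrl
import cv2,numpy as np
for n in ("scene","top"):
    im,d=ctrl.get_image(n); cv2.imwrite(f"pics/{n}0.png",im); np.save(f"pics/{n}0.npy",d)
    m=ctrl.camera_model(n); print(n,np.round(m["mtx"],1).tolist(),np.round(m["R"],3).tolist(),np.round(m["t"],3))
print(ctrl.tip_extent, ctrl.get_obs())
E
```

```text
pics
scene [[454.7, 0.0, 315.5], [0.0, 454.7, 245.2], [0.0, 0.0, 1.0]] [[0.336, 0.942, -0.009], [0.569, -0.211, -0.795], [-0.751, 0.261, -0.607]] [-0.154 -0.22   1.58 ]
top [[466.8, 0.0, 319.0], [0.0, 466.8, 236.9], [0.0, 0.0, 1.0]] [[-0.025, -1.0, -0.002], [-0.99, 0.025, -0.142], [0.142, -0.001, -0.99]] [-0.004  0.482  1.224]
0.0726 {'t': 0.1, 'q': array([ 1.06599326e+00,  5.33250721e-02,  1.61418136e+00, -3.44057756e-05,
        1.47602321e+00, -1.18971619e-01]), 'dq': array([ 2.44858318e-04, -1.82312369e-03, -1.32277034e-03, -8.04032803e-05,
       -5.17932791e-04,  1.45188021e-03]), 'effort': array([ 1.44154579e-03, -3.94901240e+01, -3.71363997e+01, -4.99739156e-05,
        3.90214656e-03,  4.57886017e-06]), 'tool_pos': array([0.23498052, 0.57866823, 0.30274987]), 'tool_rot': array([-6.02197317e-01, -3.08276254e+00,  2.91181893e-03]), 'contact_force': array([-0.39352844, -0.0169698 ,  0.34719376]), 'wrist_torque': array([-0.01888208, -0.05351253, -0.01081836]), 'grip_force': 0.0, 'opening': 0.0854265368255255}
```

View pics/scene0.png

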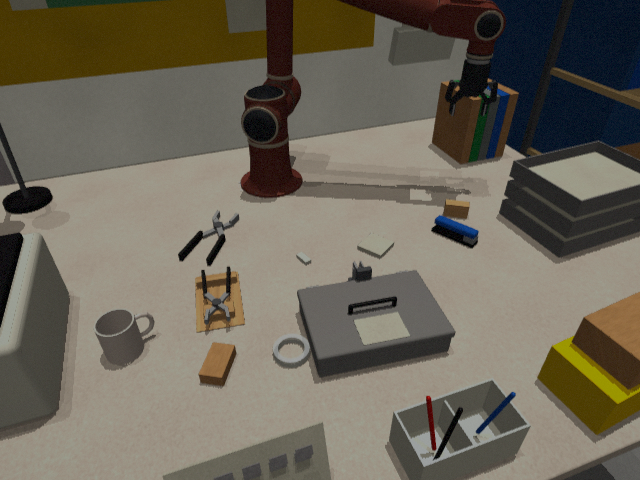

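View pics/top0.png

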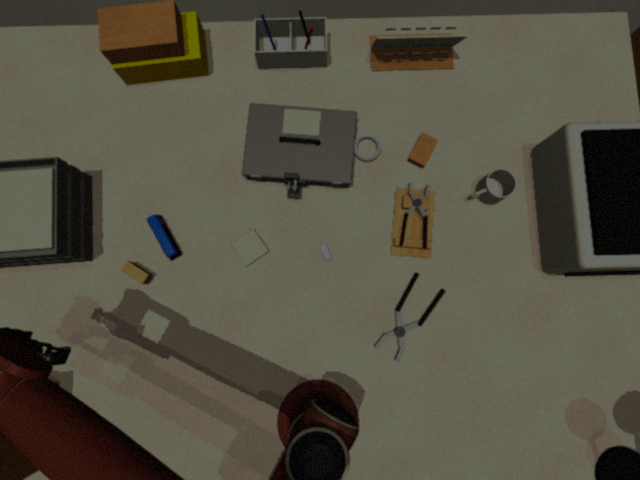

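The pliers on the rest are at top px (414,220), jaws pointing away from the robot. The stud is at top px (293,186), on the case front. The larger loose pliers at (405,315) are the decoy. Next I'll zoom in on the two places that matter.

```bash
cat > h.py <<'E'
import cv2,numpy as np
from station import ctrl
def plane(n,uv,z):
    m=ctrl.camera_model(n); R,t=m["R"],m["t"]; c=-R.T@t
    uv=np.atleast_2d(np.asarray(uv,float))
    d=np.c_[uv,np.ones(len(uv))]@np.linalg.inv(m["mtx"]).T@R
    return c+d*((z-c[2])/d[:,2])[:,None]
def proj(n,X):
    m=ctrl.camera_model(n); p=(np.atleast_2d(X)@m["R"].T+m["t"])@m["mtx"].T; return p[:,:2]/p[:,2:]
def dpt(n,uv,D):
    m=ctrl.camera_model(n); u,v=uv; z=D[int(v),int(u)]
    return m["R"].T@(np.linalg.inv(m["mtx"])@[u,v,1]*z-m["t"])
def crop(im,x,y,w,h,s): return cv2.resize(im[y:y+h,x:x+w],None,fx=s,fy=s,interpolation=cv2.INTER_CUBIC)
E
python3 - <<'E'
from h import *
t=cv2.imread("pics/top0.png");s=cv2.imread("pics/scene0.png")
a=np.vstack([np.hstack([crop(t,380,175,80,90,5)[:300*2],crop(t,260,160,80,90,5)])])
b=np.hstack([crop(s,190,260,80,75,5)[:150*3],crop(s,330,245,80,75,5)])
a=crop(t,380,178,66,84,6); a2=crop(t,260,165,66,84,6)
cv2.imwrite("pics/c1.png",np.clip(np.hstack([a,a2]).astype(float)*1.8,0,255))
cv2.imwrite("pics/c2.png",np.clip(b.astype(float)*1.6,0,255))
E
```

```text
[ WARN:0@0.592] global loadsave.cpp:1063 imwrite_ Unsupported depth image for selected encoder is fallbacked to CV_8U.
```

View pics/c1.png

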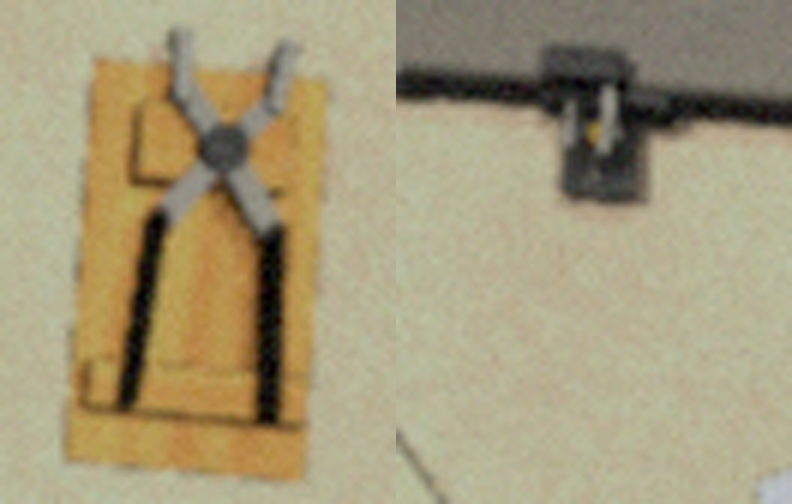

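View pics/c2.png

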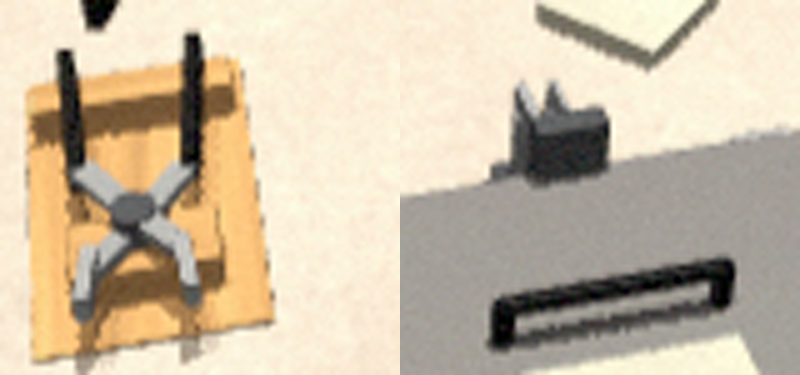

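Left: pivot near full-image px (417.2,202.7), handle ends near (400.8,245.5) and (424.7,248). Right: lug (brighter strip) near (361.3−,185)→(295.3,185), with the tongue to its left near (289,186). Now measuring both.

```bash
python3 - <<'E'
from h import *
t=cv2.imread("pics/top0.png");D=np.load("pics/top0.npy");s=cv2.imread("pics/scene0.png")
np.set_printoptions(precision=4,suppress=True)
def sub(im,x,y,w,h,f):
    m=np.zeros(im.shape[:2],np.uint8); m[y:y+h,x:x+w]=f(im[y:y+h,x:x+w]).astype(np.uint8); return m
# rest: orange
hsv=lambda i:cv2.cvtColor(i,cv2.COLOR_BGR2HSV)
m=sub(t,385,180,60,85,lambda i:(hsv(i)[...,1]>110)&(hsv(i)[...,2]>60))
m=cv2.morphologyEx(m,cv2.MORPH_CLOSE,np.ones((9,9)))
c=max(cv2.findContours(m,0,1)[0],key=cv2.contourArea)
B=plane("top",cv2.boxPoints(cv2.minAreaRect(c)),0.004);print("rest",B[:,:2].tolist(),np.linalg.norm(B-np.roll(B,1,0),axis=1))
print("restyaw",[np.degrees(np.arctan2(*(B[(i+1)%4]-B[i])[1::-1])) for i in range(4)],B.mean(0))
# handles
m=sub(t,395,208,40,45,lambda i:i.max(2)<45)
n,l,st,ce=cv2.connectedComponentsWithStats(m)
for k in range(1,n):
    if st[k,4]<40: continue
    p=np.argwhere(l==k)[:,::-1]; W=plane("top",p,0.044)[:,:2]; q=W.mean(0); u=np.linalg.svd(W-q)[2][0]; u*=np.sign(u[0]); a=(W-q)@u
    print("handle",st[k,4],q,np.degrees(np.arctan2(u[1],u[0])),q+u*a.min(),q+u*a.max())
print("pivot z.044",plane("top",(417.2,202.7),.044), "depth",dpt("top",(417,203),D), dpt("top",(404,230),D),dpt("top",(426,230),D))
# scene pivot
print("scene pivot",plane("scene",(190+132/5,260+208/5),.046))
for n,uv in (("lug",(260+(608-396)/6,165+118/6)),("tong",(260+(572-396)/6,165+125/6)),("front",(260+(588-396)/6,165+190/6)),("yellow",(260+(596-396)/6,165+133/6)),("hsg",(260+(590-396)/6,165+65/6))): print(n,uv,plane("top",uv,.092)[0],dpt("top",uv,D))
for n,uv in (("lugS",(330+(525-400)/5,245+85/5)),("tongS",(330+(553-400)/5,245+85/5))): print(n,uv,plane("scene",uv,.092)[0])
# case front: edge via depth
P=[]
for u in list(range(250,280,2))+list(range(308,348,2)):
    for v in range(200,165,-1):
        X=dpt("top",(u,v),D)
        if .05<X[2]<.08: P.append(X);break
P=np.array(P);f=np.polyfit(P[:,1],P[:,0],1);print("front x=",f,"yaw",-np.degrees(np.arctan(f[0])),np.std(P[:,0]-np.polyval(f,P[:,1])),P[:,2].mean())
# tall things map near stud
for v in range(168,202,2): print(v,[int(1000*dpt("top",(u,v),D)[2]) for u in range(280,308,2)])
E
```

```text
rest [[0.43154958388982556, -0.21099054857835214], [0.619831636016966, -0.23225736635767563], [0.6095623771749545, -0.34165274600434814], [0.4216729174451622, -0.3181774990311344]] [0.1076 0.1895 0.1099 0.1894]
restyaw [np.float64(-6.444354485924093), np.float64(-95.36280386646698), np.float64(172.87826708524165), np.float64(84.73538681591475)] [ 0.5207 -0.2758  0.004 ]
handle 100 [ 0.4965 -0.242 ] -12.186778953310071 [ 0.453  -0.2326] [ 0.5397 -0.2513]
handle 126 [ 0.4872 -0.2985] -3.897387303130707 [ 0.4434 -0.2955] [ 0.5303 -0.3014]
pivot z.044 [[ 0.5672 -0.2834  0.044 ]] depth [ 0.5655 -0.2819  0.0478] [ 0.4937 -0.2442  0.0427] [ 0.4924 -0.3035  0.0414]
scene pivot [[ 0.5745 -0.2834  0.046 ]]
lug (295.3333333333333, 184.66666666666666) [0.613  0.0427 0.092 ] [0.614  0.0429 0.088 ]
tong (289.3333333333333, 185.83333333333334) [0.6102 0.0584 0.092 ] [0.6119 0.0588 0.0856]
front (292.0, 196.66666666666666) [0.5811 0.0519 0.092 ] [0.5945 0.0551 0.0349]
yellow (293.3333333333333, 187.16666666666666) [0.6064 0.048  0.092 ] [0.6063 0.048  0.0926]
hsg (292.3333333333333, 175.833333333333
[... 517 characters left out ...]
7, 67, 68, 61, 69]
178 [60, 67, 84, 81, 84, 82, 90, 90, 89, 66, 67, 73, 65, 70]
180 [28, 25, 57, 58, 64, 64, 66, 91, 69, 61, 61, 58, 57, 64]
182 [-4, 5, 50, 51, 91, 55, 57, 91, 77, 61, 61, 58, 62, 31]
184 [-2, -2, -1, -4, 91, 79, 39, 89, 75, 40, 41, 39, 43, 5]
186 [0, 0, 0, 0, 93, 83, 78, 87, 76, 37, -4, 3, -1, 0]
188 [-1, 5, -1, 3, 88, 71, 80, 91, 75, 33, 1, 0, -1, 2]
190 [1, 1, 2, -3, 83, 66, 44, 85, 47, 39, 0, 0, 0, 0]
192 [-6, 0, -2, -1, 34, 59, 42, 64, 35, 36, 1, -1, 0, -3]
194 [4, 0, -1, -1, 36, 38, 41, 35, 39, 36, -1, 1, 0, -2]
196 [1, -2, 0, 3, 36, 42, 35, 38, 40, 36, -2, -2, 3, 0]
198 [0, -2, -4, 3, 1, 0, 1, 2, 0, 2, -1, 2, 0, -1]
200 [-1, 0, 1, -1, 2, -2, 3, -1, -5, 0, 0, 0, -6, 0]
```

```bash
cat >> h.py <<'E'
from scipy.spatial.transform import Rotation as Ro
np.set_printoptions(precision=4,suppress=True)
def to(xyz,yaw):
    """numbers for a row to reach TCP xyz, tool down, tool x at yaw deg"""
    o=ctrl.get_obs(); R=Ro.from_rotvec(o["tool_rot"]); a=np.radians(yaw)
    T=Ro.from_matrix(np.array([[np.cos(a),np.sin(a),0],[np.sin(a),-np.cos(a),0],[0,0,-1]]))
    print("shift",R.inv().apply(np.asarray(xyz)-o["tool_pos"])/.6,"turn",(R.inv()*T).as_rotvec()/(np.pi/2))
def st():
    o=ctrl.get_obs(); M=Ro.from_rotvec(o["tool_rot"]).as_matrix()
    print("t",o["t"],"p",o["tool_pos"],"yaw",np.degrees(np.arctan2(M[1,0],M[0,0])),"zax",M[:,2],"F",o["contact_force"],"M",o["wrist_torque"],"open",o["opening"],"gf",o["grip_force"],"tip",ctrl.tip_extent)
E
python3 -c "
from h import *
to((.40,.15,.27),165);to((.495,-.2725,.20),172.4);st()"
```

```text
shift [-0.5237 -0.5583  0.0556] turn [-0.0012 -0.0002 -0.079 ]
shift [-0.9354 -1.1509  0.1733] turn [-0.0012 -0.0003 -0.1612]
t 0.1 p [0.235  0.5787 0.3027] yaw 157.8936643363235 zax [-0.0009 -0.0017 -1.    ] F [-0.3935 -0.017   0.3472] M [-0.0189 -0.0535 -0.0108] open 0.0854265368255255 gf 0.0 tip 0.0726
```

Call:
apply_moves(
  rows=[-0.524, -0.558, 0.056, 0, 0, -0.08, -0.524, -0.558, 0.056, 0, 0, -0.08, -0.524, -0.558, 0.056, 0, 0, -0.08, -0.524, -0.558, 0.056, 0, 0, -0.08, -0.524, -0.558, 0.056, 0, 0, -0.08, -0.524, -0.558, 0.056, 0, 0, -0.08, -0.524, -0.558, 0.056, 0, 0, -0.08, -0.524, -0.558, 0.056, 0, 0, -0.08, -0.524, -0.558, 0.056, 0, 0, -0.08, -0.524, -0.558, 0.056, 0, 0, -0.08, -0.524, -0.558, 0.056, 0, 0, -0.08],
  grip=1,
)

```text
t: 1.2
tool_pos: [0.4007, 0.1493, 0.2698]
tool_rot: [-0.413, -3.113, -0.0]
contact_force: [0.9, 0.9, 0.2]
opening: 0.0852
grip_force: 0.0
```

```bash
python3 -c "
from h import *
to((.495,-.2725,.20),172.4);st()"
```

```text
shift [-0.3353 -0.6375  0.1161] turn [-0.     -0.0006 -0.0836]
t 1.2 p [0.4007 0.1493 0.2698] yaw 164.87208494494425 zax [-0.001   0.0002 -1.    ] F [0.8781 0.8856 0.2433] M [ 0.0413  0.0106 -0.0001] open 0.08519184353822447 gf 0.0 tip 0.0726
```

Call:
apply_moves(
  rows=[-0.335, -0.638, 0.116, 0, 0, -0.084, -0.335, -0.638, 0.116, 0, 0, -0.084, -0.335, -0.638, 0.116, 0, 0, -0.084, -0.335, -0.638, 0.116, 0, 0, -0.084, -0.335, -0.638, 0.116, 0, 0, -0.084, -0.335, -0.638, 0.116, 0, 0, -0.084, -0.335, -0.638, 0.116, 0, 0, -0.084, -0.335, -0.638, 0.116, 0, 0, -0.084, -0.335, -0.638, 0.116, 0, 0, -0.084, -0.335, -0.638, 0.116, 0, 0, -0.084, -0.335, -0.638, 0.116, 0, 0, -0.084],
)

```text
t: 2.3
tool_pos: [0.497, -0.27, 0.1999]
tool_rot: [-0.2, -3.134, -0.003]
contact_force: [-0.8, -0.2, -0.4]
opening: 0.0855
grip_force: 0.0
```

```bash
python3 -c "
from h import *
to((.495,-.2725,.088),172.4);st()
s,d=ctrl.get_image('scene');t,d=ctrl.get_image('top')
cv2.imwrite('pics/c3.png',cv2.convertScaleAbs(np.hstack([crop(s,180,195,80,110,5),crop(t,380,165,80,110,5)]),alpha=1.7))"
```

```text
shift [ 0.0025 -0.0049  0.1866] turn [ 0.0011 -0.0009  0.0033]
t 2.3 p [ 0.497  -0.27    0.1999] yaw 172.69948845691235 zax [-0.0011  0.0018 -1.    ] F [-0.8413 -0.1916 -0.4014] M [ 0.0196 -0.0039 -0.0261] open 0.08550365086664577 gf 0.0 tip 0.0726
```

View pics/c3.png

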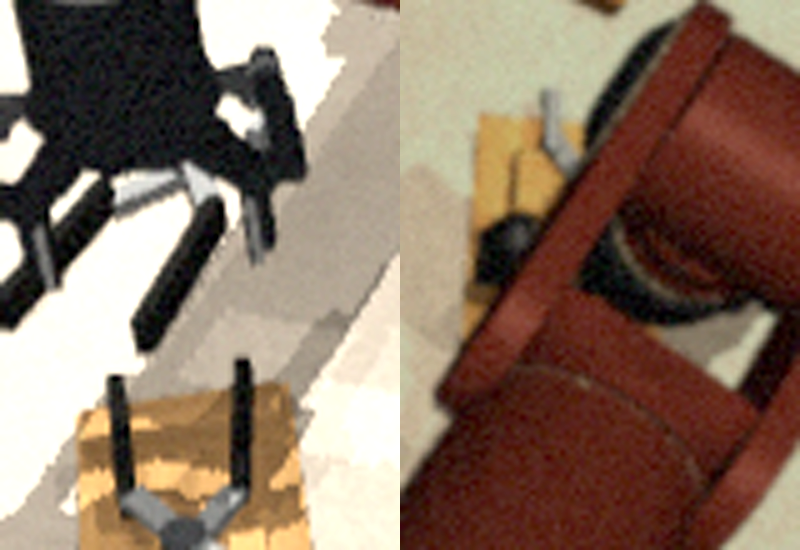

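The fingers (tips at about (189,252) and (231,246) in the scene) hang above and behind the handles, as intended. I'll descend to just above the handles and check.

Call:
apply_moves(
  rows=[0.0025, -0.005, 0.06, 0, 0, 0.003, 0.0025, -0.005, 0.117, 0, 0, 0.003, 0.0025, -0.005, 0.117, 0, 0, 0.003, 0.0025, -0.005, 0.117, 0, 0, 0.003, 0.0025, -0.005, 0.117, 0, 0, 0.003],
)

```text
t: 2.9
tool_pos: [0.4957, -0.2739, 0.133]
tool_rot: [0.207, 3.131, -0.003]
contact_force: [-0.4, 0.6, -0.0]
opening: 0.0858
grip_force: 0.0
```

```bash
python3 -c "
from h import *
to((.495,-.2725,.088),172.4);st()
s,d=ctrl.get_image('scene');np.save('pics/s4.npy',d)
cv2.imwrite('pics/s4.png',s)
cv2.imwrite('pics/c4.png',cv2.convertScaleAbs(crop(s,175,215,85,95,6),alpha=1.7))"
```

```text
shift [0.0017 0.0022 0.0751] turn [-0.0011  0.0022  0.0006]
t 2.9 p [ 0.4957 -0.2739  0.133 ] yaw 172.4511542374105 zax [ 0.0032 -0.0022 -1.    ] F [-0.3662  0.6474 -0.0016] M [-0.0051  0.0416 -0.0029] open 0.08576673317261845 gf 0.0 tip 0.0726
```

View pics/c4.png

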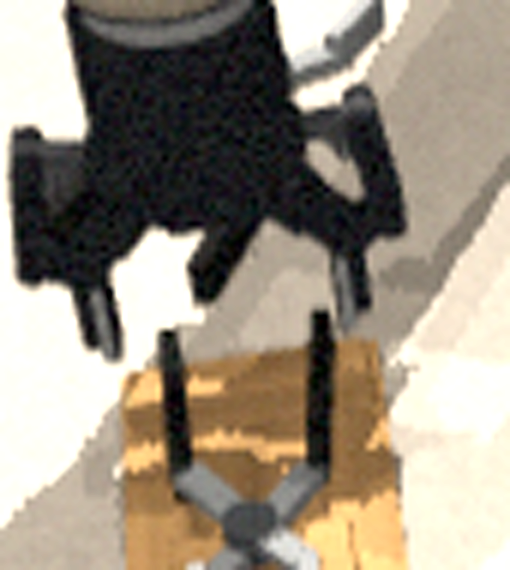

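```bash
python3 -c "
from h import *
f=lambda x,y:(175+(x+.5)/6-.5,215+(y+.5)/6-.5)
for z in (.058,.062,.066): 
  T=plane('scene',[f(108,358),f(346,330)],z); print(z,T[:,:2].tolist(),T.mean(0))
H=plane('scene',[f(170,335),f(182,465),f(320,315),f(317,462)],.044);print(H)
m=(H[:2]+H[2:])/2;print(m,np.degrees(np.arctan2(*(m[1]-m[0])[1::-1])))
print('pivot',plane('scene',f(249,522),.048))
print('proj tcp grip', proj('scene',[[.4957,-.2739,.0604]]))
"
```

```text
0.058 [[0.4728413542959977, -0.32216520752281647], [0.488985617509169, -0.22793876834310473]] [ 0.4809 -0.2751  0.058 ]
0.062 [[0.4777576702497507, -0.32212443748340064], [0.49381277975619975, -0.22841834638109482]] [ 0.4858 -0.2753  0.062 ]
0.066 [[0.48267398620350355, -0.3220836674439848], [0.49863994200323036, -0.2288979244190849]] [ 0.4907 -0.2755  0.066 ]
[[ 0.4498 -0.296   0.044 ]
 [ 0.531  -0.3034  0.044 ]
 [ 0.4586 -0.2346  0.044 ]
 [ 0.5477 -0.253   0.044 ]]
[[ 0.4542 -0.2653  0.044 ]
 [ 0.5393 -0.2782  0.044 ]] -8.593860279637967
pivot [[ 0.5763 -0.2842  0.048 ]]
proj tcp grip [[213.8724 274.7909]]
```

```bash
python3 -c "
from h import *
to((.498,-.2718,.088),171.8)"
```

```text
shift [-0.0029  0.0045  0.0755] turn [-0.0013  0.0025  0.0071]
```

Call:
apply_moves(
  rows=[-0.003, 0.0045, 0.025, -0.001, 0.0025, 0.007, -0.003, 0.0045, 0.05, -0.001, 0.0025, 0.007, -0.003, 0.0045, 0.0755, -0.001, 0.0025, 0.007, -0.003, 0.0045, 0.0755, -0.001, 0.0025, 0.007, -0.003, 0.0045, 0.0755, -0.001, 0.0025, 0.007],
)

```text
t: 3.45
tool_pos: [0.4959, -0.2711, 0.0839]
tool_rot: [-0.226, -3.128, -0.005]
contact_force: [-1.0, -1.4, 0.1]
opening: 0.0857
grip_force: 0.0
```

Call:
apply_moves(
  rows=[0, 0, 0, 0, 0, 0, 0, 0, 0, 0, 0, 0, 0, 0, 0, 0, 0, 0, 0, 0, 0, 0, 0, 0, 0, 0, 0, 0, 0, 0],
  grip=0.79,
  grip_force=20,
)

```text
t: 3.95
tool_pos: [0.4969, -0.2718, 0.0858]
tool_rot: [-0.226, -3.131, -0.001]
contact_force: [0.5, -0.8, 0.6]
opening: 0.0671
grip_force: 0.6
```

```bash
python3 -c "
from h import *
st();s,d=ctrl.get_image('scene')
cv2.imwrite('pics/c5.png',cv2.convertScaleAbs(crop(s,175,215,85,95,6),alpha=1.7))"
```

```text
t 3.95 p [ 0.4969 -0.2718  0.0858] yaw 171.75852996380738 zax [-0.0027  0.001  -1.    ] F [ 0.4659 -0.8451  0.6008] M [-0.2127  0.0455 -0.0311] open 0.06714086272855727 gf 0.5589339836660656 tip 0.0726
```

View pics/c5.png

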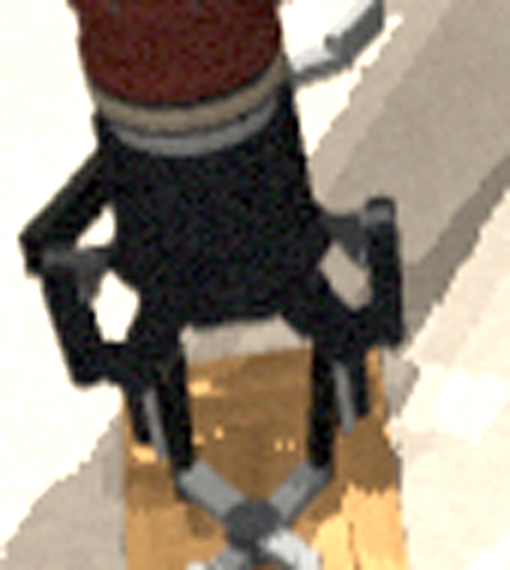

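The fingers stand just outside both handles, about 15 mm behind the front ends. I'll close a little against the spring.

Call:
apply_moves(
  rows=[0, 0, 0, 0, 0, 0, 0, 0, 0, 0, 0, 0, 0, 0, 0, 0, 0, 0, 0, 0, 0, 0, 0, 0],
  grip=0.735,
)

```text
t: 4.4
tool_pos: [0.4971, -0.2719, 0.0868]
tool_rot: [-0.226, -3.131, -0.002]
contact_force: [-2.9, -0.1, 7.3]
opening: 0.0632
grip_force: 13.2
```

```bash
python3 -c "
from h import *
st()"
```

```text
t 4.4 p [ 0.4971 -0.2719  0.0868] yaw 171.7536421908286 zax [-0.0027  0.0013 -1.    ] F [-2.8653 -0.112   7.3293] M [0.0843 0.3619 0.0331] open 0.06317249050270364 gf 13.249571551568806 tip 0.0726
```

Call:
apply_moves(
  rows=[0, 0, -0.01, 0, 0, 0, 0, 0, -0.03, 0, 0, 0, 0, 0, -0.06, 0, 0, 0, 0, 0, -0.1, 0, 0, 0, 0, 0, -0.145, 0, 0, 0, 0, 0, -0.145, 0, 0, 0, 0, 0, -0.145, 0, 0, 0, 0, 0, -0.145, 0, 0, 0],
)

```text
t: 5.2
tool_pos: [0.4959, -0.2709, 0.1703]
tool_rot: [-0.225, -3.127, -0.006]
contact_force: [-0.3, 0.1, -1.6]
opening: 0.0629
grip_force: 11.0
```

```bash
python3 -c "
from h import *
st();to((.4924,.0637,.175),173.9)"
```

```text
t 5.2 p [ 0.4959 -0.2709  0.1703] yaw 171.75261266898704 zax [-0.0062  0.004  -1.    ] F [-0.3263  0.0548 -1.5937] M [ 0.0081  0.0218 -0.0102] open 0.06294244933841668 gf 10.984847594518214 tip 0.0726
shift [ 0.0859  0.5511 -0.0056] turn [ 0.002  -0.0043 -0.0239]
```

Call:
apply_moves(
  rows=[0.004, 0.025, -0.005, 0, 0, 0, 0.01, 0.07, -0.005, 0, 0, -0.005, 0.02, 0.13, -0.005, 0, 0, -0.01, 0.03, 0.19, -0.005, 0, 0, -0.01, 0.04, 0.25, -0.005, 0, 0, -0.01, 0.05, 0.31, -0.005, 0, 0, -0.01, 0.06, 0.37, -0.005, 0.001, -0.002, -0.02, 0.065, 0.43, -0.005, 0.002, -0.004, -0.024, 0.075, 0.48, -0.005, 0.002, -0.004, -0.024, 0.08, 0.52, -0.005, 0.002, -0.004, -0.024, 0.086, 0.54, -0.005, 0.002, -0.004, -0.024, 0.086, 0.551, -0.005, 0.002, -0.004, -0.024, 0.086, 0.551, -0.005, 0.002, -0.004, -0.024, 0.086, 0.551, -0.005, 0.002, -0.004, -0.024],
)

```text
t: 6.6
tool_pos: [0.4932, 0.0624, 0.1757]
tool_rot: [0.168, 3.135, -0.003]
contact_force: [-0.6, 0.5, -2.2]
opening: 0.063
grip_force: 11.0
```

```bash
python3 -c "
from h import *
st()
s,d=ctrl.get_image('scene');t,e=ctrl.get_image('top')
cv2.imwrite('pics/s6.png',s);cv2.imwrite('pics/t6.png',t);np.save('pics/s6.npy',d);np.save('pics/t6.npy',e)
cv2.imwrite('pics/c6.png',cv2.convertScaleAbs(np.hstack([crop(s,310,205,80,110,5),crop(t,255,150,80,110,5)]),alpha=1.7))"
```

```text
t 6.6 p [0.4932 0.0624 0.1757] yaw 173.87884328813547 zax [ 0.0018 -0.0022 -1.    ] F [-0.5702  0.4674 -2.1619] M [0.0134 0.0118 0.0284] open 0.06298965702115876 gf 10.975521302316338 tip 0.0726
```

View pics/c6.png

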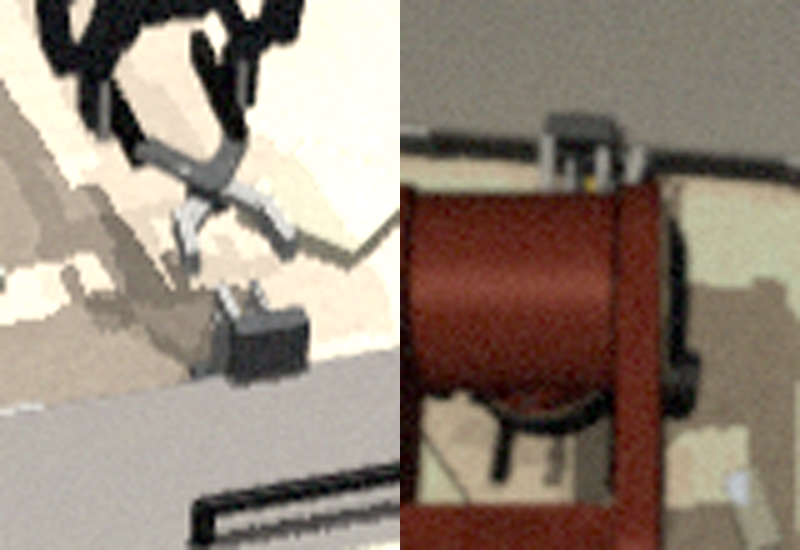

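Scene (left): the jaws hang above and in front of the stud. Top (right): left jaw tip at about crop (548,132), right at (639,148), with the lug (603,150…) and tongue (571,180) between them. Now measuring both in the same picture.

```bash
python3 -c "
from h import *
a=np.load('pics/t6.npy');b=np.load('pics/s6.npy')
f=lambda x,y:(255+(x-400+.5)/5-.5,150+(y+.5)/5-.5)
g=lambda x,y:(310+(x+.5)/5-.5,205+(y+.5)/5-.5)
for n,p,z in (('Ljaw tip',f(547,131),.131),('Rjaw tip',f(640,147),.131),('lug',f(603,165),.092),('tongue',f(571,178),.092)): print(n,p,plane('top',p,z)[0],dpt('top',p,a))
for n,p,z in (('Rjaw tip',g(190,250),.131),('Ljaw tip',g(286,238),.131),('pivot',g(210,183),.135),('lug',g(222,290),.092),('tongue',g(253,287),.092)): print(n,p,plane('scene',p,z)[0],dpt('scene',p,b))
t=cv2.imread('pics/t6.png')
for v in (177,179,181,183): print(v,t[v,280:308].max(1).tolist())
for v in range(174,187,2): print(v,[int(1000*dpt('top',(u,v),a)[2]) for u in range(280,308)])
"
```

```text
Ljaw tip (284.0, 175.8) [0.6266 0.0692 0.131 ] [0.636  0.0716 0.0974]
Rjaw tip (302.6, 179.0) [0.6171 0.0222 0.131 ] [0.6168 0.0221 0.1321]
lug (295.2, 182.6) [0.6185 0.0429 0.092 ] [0.6188 0.043  0.0908]
tongue (288.8, 185.2) [0.612  0.0598 0.092 ] [0.6121 0.0598 0.0916]
Rjaw tip (347.6, 254.6) [0.6164 0.023  0.131 ] [0.6136 0.0243 0.1285]
Ljaw tip (366.8, 252.2) [0.6236 0.068  0.131 ] [0.6249 0.0673 0.1321]
pivot (351.6, 241.2) [0.5773 0.0496 0.135 ] [0.5752 0.0506 0.1333]
lug (354.0, 262.6) [0.6052 0.0456 0.092 ] [0.6045 0.046  0.0914]
tongue (360.2, 262.0) [0.6082 0.0604 0.092 ] [0.6079 0.0605 0.0917]
177 [58, 60, 64, 77, 77, 62, 35, 29, 31, 35, 34, 30, 36, 35, 37, 40, 41, 33, 33, 44, 66, 76, 78, 79, 79, 80, 78, 76]
179 [17, 28, 44, 76, 86, 68, 31, 17, 11, 13, 13, 9, 19, 19, 40, 57, 40, 20, 24, 36, 47, 70, 76, 74, 61, 60, 59, 62]
181 [27, 25, 45, 76, 88, 68, 33, 20, 34, 36, 22, 21, 29, 39, 69, 91, 70, 26, 24, 46, 66, 82, 91, 74, 43, 32, 24, 29]
183 [95, 92, 84, 89, 88, 70, 34, 33, 63, 65, 31, 23, 17, 27, 71, 88, 71, 29, 7, 25, 71, 89, 86, 62, 31, 24, 20, 18]
174 [71, 67, 64, 67, 94, 100, 98, 100, 98, 97, 95, 100, 96, 98, 97, 96, 96, 98, 68, 67, 67, 70, 66, 67, 66, 64, 68, 66]
176 [67, 67, 69, 65, 98, 102, 98, 97, 100, 99, 97, 98, 98, 98, 97, 96, 97, 93, 69, 69, 68, 74, 66, 66, 67, 63, 66, 67]
178 [60, 57, 130, 132, 132, 127, 84, 86, 80, 87, 84, 91, 87, 89, 91, 88, 87, 82, 64, 73, 68, 66, 67, 65, 69, 64, 64, 66]
180 [25, 28, 133, 131, 132, 128, 60, 62, 61, 67, 63, 66, 64, 70, 91, 89, 73, 66, 66, 60, 125, 131, 131, 124, 58, 62, 61, 61]
182 [1, 5, 130, 131, 131, 128, 48, 51, 86, 88, 53, 49, 52, 56, 93, 91, 79, 58, 57, 59, 128, 132, 132, 120, 65, 55, 27, 28]
184 [4, -2, 135, 132, 133, 126, 3, 23, 91, 85, 73, 66, 42, 37, 90, 94, 67, 35, 38, 40, 130, 128, 132, 41, 45, 44, 6, 5]
186 [-4, 1, 131, 135, 131, 123, 1, 78, 90, 81, 81, 62, 83, 88, 95, 90, 76, 38, 37, 401, 401, 402, 400, 401, 401, 405, 400, 4]
```

```bash
python3 -c "
from h import *
st();to((.4947,.0659,.1757),173.9);to((.4947,.0659,.1298),173.9)"
```

```text
t 6.7 p [0.4933 0.0621 0.1759] yaw 173.84137708608893 zax [ 0.0021 -0.002  -1.    ] F [ 0.567   0.29   -1.3272] M [-0.0218 -0.049  -0.0176] open 0.06279877819963352 gf 10.975349445361644 tip 0.0726
shift [-0.0016  0.0065  0.0003] turn [-0.0011  0.0015 -0.0007]
shift [-0.0015  0.0066  0.0768] turn [-0.0011  0.0015 -0.0007]
```

Call:
apply_moves(
  rows=[-0.0016, 0.0065, 0, 0, 0, 0, -0.0016, 0.0065, 0, 0, 0, 0, -0.0016, 0.0065, 0.012, 0, 0, 0, -0.0016, 0.0065, 0.024, 0, 0, 0, -0.0016, 0.0065, 0.036, 0, 0, 0, -0.0016, 0.0065, 0.045, 0, 0, 0, -0.0016, 0.0065, 0.045, 0, 0, 0, -0.0016, 0.0065, 0.045, 0, 0, 0],
)

```text
t: 7.5
tool_pos: [0.4945, 0.0667, 0.1487]
tool_rot: [0.167, 3.135, -0.003]
contact_force: [0.4, 0.8, -2.3]
opening: 0.0629
grip_force: 11.0
```

```bash
python3 -c "
from h import *
st()
a,e=ctrl.get_image('top')
for v in range(172,188): print(v,[int(1000*dpt('top',(u,v),e)[2]) for u in range(278,306)])
"
```

```text
t 7.5 p [0.4945 0.0667 0.1487] yaw 173.91558780399953 zax [ 0.0017 -0.0018 -1.    ] F [ 0.4442  0.8345 -2.3217] M [-0.0127  0.0353  0.002 ] open 0.06287414443010819 gf 10.972811974352226 tip 0.0726
172 [63, 66, 66, 69, 61, 65, 93, 98, 97, 94, 95, 98, 95, 100, 65, 68, 66, 67, 63, 66, 66, 69, 68, 72, 70, 70, 63, 66]
173 [69, 66, 68, 67, 66, 65, 95, 94, 94, 97, 98, 100, 96, 98, 97, 95, 99, 99, 99, 96, 65, 67, 67, 68, 67, 69, 64, 69]
174 [66, 62, 68, 69, 69, 65, 92, 94, 97, 96, 97, 95, 95, 97, 97, 97, 95, 101, 98, 98, 68, 65, 68, 65, 64, 66, 65, 63]
175 [67, 63, 68, 68, 67, 67, 95, 99, 97, 93, 96, 96, 100, 97, 100, 97, 95, 98, 96, 95, 70, 68, 67, 62, 66, 69, 66, 69]
176 [65, 61, 64, 67, 66, 64, 94, 96, 97, 99, 95, 101, 93, 95, 101, 97, 95, 96, 98, 91, 68, 64, 69, 64, 71, 66, 65, 62]
177 [68, 67, 64, 68, 65, 67, 88, 92, 96, 96, 95, 95, 93, 98, 99, 98, 94, 96, 96, 89, 68, 67, 66, 71, 67, 68, 66, 64]
178 [55, 56, 58, 59, 58, 60, 79, 77, 84, 85, 81, 85, 86, 88, 90, 92, 87, 88, 92, 82, 64, 67, 69, 67, 65, 68, 71, 69]
179 [35, 38, 38, 39, 39, 58, 59, 70, 72, 74, 75, 75, 72, 73, 73, 74, 92, 95,
[... 302 characters left out ...]
09, 103, 106, 96, 42, 46, 47, 93, 90, 53, 53, 55, 54, 92, 89, 71, 61, 56, 100, 100, 101, 59, 59, 62, 57]
183 [1, 4, 0, 104, 105, 104, 96, 35, 36, 42, 91, 89, 74, 43, 45, 43, 90, 91, 70, 49, 48, 104, 96, 104, 50, 53, 61, 47]
184 [2, 6, 1280, 101, 102, 105, 96, -4, -4, 28, 87, 87, 72, 66, 34, 40, 91, 88, 68, 38, 37, 102, 105, 109, 41, 41, 41, 43]
185 [0, -2, 2, 102, 104, 106, 97, 4, 6, -3, 90, 86, 76, 61, 81, 93, 88, 91, 55, 36, 105, 103, 105, 104, 34, 34, 35, 32]
186 [0, -3, 0, 100, 106, 106, 96, -5, 5, 76, 91, 87, 79, 61, 85, 87, 94, 92, 82, 34, 104, 103, 102, 93, -2, 0, -2, -3]
187 [0, 0, 0, 105, 103, 101, 97, 0, 0, 89, 92, 84, 77, 57, 81, 92, 90, 89, 80, 37, 102, 105, 103, 88, 2, -1, 1, 0]
```

```bash
python3 -c "
from h import *
print(plane('top',[(291.1,180),(291.1,185.5),(283.7,185),(297.9,185)],.104));print(plane('top',[(294.5,180),(294.5,185.5),(293.5,185),(295.5,185),(294.5,190.7),(288.3,185)],.092)); print(plane('top',[(294.5,178)],.098))"
```

```text
[[0.6225 0.0529 0.104 ]
 [0.6079 0.0531 0.104 ]
 [0.6097 0.0722 0.104 ]
 [0.6088 0.0355 0.104 ]]
[[0.6256 0.0447 0.092 ]
 [0.6108 0.0449 0.092 ]
 [0.6122 0.0475 0.092 ]
 [0.6121 0.0423 0.092 ]
 [0.5969 0.0452 0.092 ]
 [0.6125 0.0611 0.092 ]]
[[0.6293 0.0443 0.098 ]]
```

Call:
apply_moves(
  rows=[0, -0.0013, 0.01, 0, 0, 0, 0, -0.0013, 0.02, 0, 0, 0, 0, -0.0013, 0.0315, 0, 0, 0, 0, -0.0013, 0.0315, 0, 0, 0, 0, -0.0013, 0.0315, 0, 0, 0],
)

```text
t: 8.05
tool_pos: [0.4943, 0.0659, 0.1295]
tool_rot: [0.167, 3.136, -0.003]
contact_force: [-0.5, 1.0, -2.3]
opening: 0.0629
grip_force: 11.0
```

Call:
apply_moves(
  rows=[0, 0, 0, 0, 0, 0, 0, 0, 0, 0, 0, 0, 0, 0, 0, 0, 0, 0],
  grip=0.66,
)

```text
t: 8.35
tool_pos: [0.4948, 0.0659, 0.1303]
tool_rot: [0.167, 3.134, -0.003]
contact_force: [-0.3, 0.3, -1.4]
opening: 0.0565
grip_force: 12.9
```

```bash
python3 -c "
from h import *
st()"
```

```text
t 8.35 p [0.4948 0.0659 0.1303] yaw 173.91352825047954 zax [ 0.0027 -0.0018 -1.    ] F [-0.322   0.2989 -1.3899] M [ 0.0172  0.024  -0.0004] open 0.056515340314105204 gf 12.863903939723969 tip 0.0726
```

Call:
apply_moves(
  rows=[0, 0, 0, 0, 0, 0, 0, 0, 0, 0, 0, 0, 0, 0, 0, 0, 0, 0],
  grip=0.6,
)

```text
t: 8.65
tool_pos: [0.4946, 0.0659, 0.1301]
tool_rot: [0.167, 3.135, -0.003]
contact_force: [-0.5, 1.3, -1.9]
opening: 0.0513
grip_force: 14.9
```

Call:
apply_moves(
  rows=[0, 0, 0, 0, 0, 0, 0, 0, 0, 0, 0, 0, 0, 0, 0, 0, 0, 0],
  grip=0.565,
)

```text
t: 8.95
tool_pos: [0.4946, 0.0659, 0.13]
tool_rot: [0.167, 3.135, -0.003]
contact_force: [0.4, 0.0, -2.1]
opening: 0.0483
grip_force: 15.4
```

```bash
python3 -c "
from h import *
st()
a,e=ctrl.get_image('top')
for v in range(178,188): print(v,[int(1000*dpt('top',(u,v),e)[2]) for u in range(280,306)])"
```

```text
t 8.95 p [0.4946 0.0659 0.13  ] yaw 173.9146933782872 zax [ 0.0021 -0.0018 -1.    ] F [ 0.4278  0.0021 -2.1034] M [-0.0155  0.0023 -0.0204] open 0.04829099965090706 gf 15.351792247420235 tip 0.0726
178 [57, 58, 59, 59, 80, 86, 80, 79, 86, 87, 84, 90, 88, 92, 89, 89, 92, 87, 63, 64, 68, 65, 62, 65, 64, 65]
179 [38, 38, 40, 59, 56, 73, 75, 74, 68, 71, 77, 76, 78, 77, 94, 88, 79, 78, 63, 63, 66, 64, 66, 62, 63, 70]
180 [30, 27, 28, 57, 59, 83, 84, 59, 61, 59, 66, 66, 70, 69, 90, 91, 71, 70, 62, 61, 58, 65, 63, 65, 63, 63]
181 [17, 18, 16, 22, 83, 82, 79, 75, 91, 58, 59, 62, 65, 62, 90, 94, 73, 62, 82, 83, 82, 55, 66, 60, 63, 57]
182 [-1, 1, 7, 7, 81, 84, 85, 75, 88, 88, 48, 50, 53, 53, 93, 92, 74, 57, 79, 83, 83, 55, 64, 60, 62, 60]
183 [0, 0, 2, 1, 79, 83, 85, 71, 87, 86, 76, 44, 45, 47, 92, 89, 70, 49, 81, 81, 80, 48, 54, 55, 58, 52]
184 [0, -3, -2, -3, 83, 81, 82, 71, 87, 88, 74, 64, 35, 36, 94, 90, 67, 37, 82, 82, 82, 41, 41, 37, 41, 43]
185 [-2, -1, -4, -1, 81, 85, 82, 6, 87, 86, 77, 62, 85, 90, 92, 93, 63, 37, 82, 81, 77, 31, 29, 30, 33, 27]
186 [0, 2, 0, -1, 78, 86, 88, 84, 89, 90, 80, 61, 81, 87, 93, 94, 83, 41, 78, 85, 86, 2, -4, 0, -3, 0]
187 [-1, 2, 0, 1, 83, 83, 80, 92, 88, 85, 75, 62, 83, 91, 90, 87, 80, 37, 85, 79, 84, 0, -2, -1, 3, 0]
```

Call:
apply_moves(
  rows=[0, 0, -0.004, 0, 0, 0, 0, 0, -0.008, 0, 0, 0, 0, 0, -0.008, 0, 0, 0, 0, 0, -0.008, 0, 0, 0],
)

```text
t: 9.4
tool_pos: [0.4947, 0.0659, 0.135]
tool_rot: [0.167, 3.135, -0.003]
contact_force: [-0.8, 0.4, -1.1]
opening: 0.0486
grip_force: 15.3
```

Call:
apply_moves(
  rows=[0, 0, 0, 0, 0, 0, 0, 0, 0, 0, 0, 0, 0, 0, 0, 0, 0, 0],
  grip=0.545,
)

```text
t: 9.7
tool_pos: [0.4945, 0.0659, 0.1347]
tool_rot: [0.167, 3.135, -0.003]
contact_force: [-0.1, 0.4, -2.0]
opening: 0.0469
grip_force: 15.6
```

Call:
apply_moves(
  rows=[0, 0, 0, 0, 0, 0, 0, 0, 0, 0, 0, 0, 0, 0, 0, 0, 0, 0],
  grip=0.53,
)

```text
t: 10.0
tool_pos: [0.4945, 0.066, 0.1348]
tool_rot: [0.166, 3.135, -0.002]
contact_force: [0.4, 0.8, -1.4]
opening: 0.0455
grip_force: 15.9
```

Call:
apply_moves(
  rows=[0, 0, 0, 0, 0, 0, 0, 0, 0, 0, 0, 0, 0, 0, 0, 0, 0, 0],
  grip=0.515,
)

```text
t: 10.3
tool_pos: [0.4946, 0.066, 0.1348]
tool_rot: [0.166, 3.135, -0.002]
contact_force: [0.2, 0.4, -1.2]
opening: 0.0443
grip_force: 16.3
```

```bash
python3 -c "
from h import *
st()
a,e=ctrl.get_image('top')
for v in range(181,188): print(v,[int(1000*dpt('top',(u,v),e)[2]) for u in range(280,306)])"
```

```text
t 10.3 p [0.4946 0.066  0.1348] yaw 173.92691684212053 zax [ 0.0022 -0.0016 -1.    ] F [ 0.2354  0.4367 -1.2306] M [0.2876 0.0523 0.1611] open 0.0443487440914617 gf 16.334815251175314 tip 0.0726
181 [19, 15, 18, 20, 58, 92, 86, 84, 92, 61, 57, 59, 58, 64, 91, 88, 78, 83, 83, 88, 63, 57, 59, 65, 62, 60]
182 [3, 11, 5, 11, 47, 92, 83, 88, 89, 89, 49, 48, 57, 52, 93, 91, 75, 88, 89, 88, 72, 58, 62, 60, 61, 59]
183 [2, 2, 0, 2, 85, 85, 83, 84, 85, 93, 77, 39, 43, 43, 93, 89, 72, 86, 87, 86, 68, 51, 54, 49, 56, 46]
184 [-1, -2, -1, 0, 89, 88, 86, 77, 92, 90, 73, 66, 38, 38, 93, 90, 70, 86, 86, 86, 41, 41, 42, 43, 46, 38]
185 [1, -1, -2, 2, 87, 87, 86, 80, 92, 89, 76, 56, 82, 90, 89, 92, 65, 88, 86, 83, 33, 27, 25, 28, 34, 26]
186 [-5, 1, 0, 0, 85, 85, 87, 79, 89, 85, 79, 60, 80, 1280, 92, 91, 83, 80, 84, 87, 1, -1, -2, -3, 0, -3]
187 [-4, 0, 1, 0, 88, 85, 89, 88, 92, 85, 81, 58, 82, 91, 92, 90, 81, 85, 88, 88, 2, 1, 0, -3, 3, 0]
```

Call:
apply_moves(
  rows=[0, 0, 0, 0, 0, 0, 0, 0, 0, 0, 0, 0, 0, 0, 0, 0, 0, 0],
  grip=0.505,
)

```text
t: 10.65
tool_pos: [0.4946, 0.066, 0.1349]
tool_rot: [0.166, 3.135, -0.002]
contact_force: [-0.3, 1.6, -2.1]
opening: 0.0434
grip_force: 16.7
```

```bash
python3 -c "
from h import *
st()"
```

```text
t 10.65 p [0.4946 0.066  0.1349] yaw 173.9256398813701 zax [ 0.0023 -0.0016 -1.    ] F [-0.2817  1.5716 -2.0717] M [0.3718 0.0715 0.2363] open 0.043395432331170644 gf 16.66432924568653 tip 0.0726
```

Call:
apply_moves(
  rows=[0, 0, 0, 0, 0, 0, 0, 0, 0, 0, 0, 0, 0, 0, 0, 0, 0, 0],
  grip=0.495,
)

```text
t: 10.95
tool_pos: [0.4945, 0.066, 0.1348]
tool_rot: [0.166, 3.135, -0.002]
contact_force: [0.3, 1.5, -1.8]
opening: 0.0424
grip_force: 18.2
```

```bash
python3 -c "
from h import *
st()"
```

```text
t 10.95 p [0.4945 0.066  0.1348] yaw 173.92484333186846 zax [ 0.0019 -0.0016 -1.    ] F [ 0.3494  1.5086 -1.8156] M [0.4557 0.1066 0.2709] open 0.04243551687351026 gf 18.182396655902267 tip 0.0726
```

Call:
apply_moves(
  rows=[0, -0.0012, 0, 0, 0, 0, 0, -0.0012, 0, 0, 0, 0, 0, -0.0012, 0, 0, 0, 0],
  grip=0.487,
)

```text
t: 11.25
tool_pos: [0.4944, 0.0654, 0.1348]
tool_rot: [0.166, 3.135, -0.002]
contact_force: [-0.7, 4.2, -1.5]
opening: 0.0419
grip_force: 20.0
```

```bash
python3 -c "
from h import *
st()"
```

```text
t 11.25 p [0.4944 0.0654 0.1348] yaw 173.93627311110413 zax [ 0.0019 -0.0013 -1.    ] F [-0.6913  4.212  -1.5263] M [0.771  0.1379 0.5372] open 0.04191693581736195 gf 19.957817494869232 tip 0.0726
```

Call:
apply_moves(
  rows=[0, 0, 0, 0, 0, 0, 0, 0, 0, 0, 0, 0, 0, 0, 0, 0, 0, 0],
  grip=0.48,
)

```text
t: 11.55
tool_pos: [0.4943, 0.0654, 0.1347]
tool_rot: [0.166, 3.135, -0.002]
contact_force: [-1.0, 5.3, -1.2]
opening: 0.0419
grip_force: 20.3
```

```bash
python3 -c "
from h import *
st()
a,e=ctrl.get_image('top')
for v in range(181,188): print(v,[int(1000*dpt('top',(u,v),e)[2]) for u in range(280,306)])"
```

```text
t 11.55 p [0.4943 0.0654 0.1347] yaw 173.93214728922797 zax [ 0.0017 -0.0013 -1.    ] F [-1.0334  5.306  -1.2022] M [0.8191 0.1861 0.5421] open 0.04186076208985135 gf 20.33736042212695 tip 0.0726
181 [16, 17, 19, 19, 60, 86, 85, 86, 87, 62, 64, 61, 60, 59, 89, 92, 73, 83, 90, 86, 56, 60, 60, 60, 54, 63]
182 [-2, 7, 7, 6, 41, 87, 92, 86, 90, 90, 54, 52, 51, 50, 94, 94, 74, 85, 84, 86, 60, 61, 64, 62, 61, 58]
183 [0, -1, 0, -2, 39, 86, 85, 87, 95, 88, 77, 45, 45, 41, 90, 89, 71, 86, 84, 87, 50, 52, 55, 51, 53, 52]
184 [-2, -2, 0, 0, 0, 89, 87, 87, 90, 86, 80, 62, 36, 39, 93, 90, 68, 91, 85, 88, 40, 37, 47, 41, 41, 43]
185 [-1, 0, 0, 0, 88, 88, 88, 80, 92, 89, 79, 68, 83, 89, 1280, 93, 61, 91, 84, 88, 27, 33, 27, 29, 33, 31]
186 [0, 2, 0, 1, 88, 87, 86, 77, 92, 85, 81, 62, 82, 92, 90, 91, 78, 87, 90, 90, -1, -3, 0, 1, -1, 2]
187 [-3, 0, -4, -3, 88, 88, 84, 92, 90, 79, 78, 60, 81, 91, 92, 87, 83, 83, 86, 87, 1, -2, 2, -3, 1, -4]
```

Pushing −y raised the +y force, so the cap side leads. I'll shift back +y to balance.

Call:
apply_moves(
  rows=[0, 0.001, 0, 0, 0, 0, 0, 0.002, 0, 0, 0, 0, 0, 0.002, 0, 0, 0, 0],
)

```text
t: 11.9
tool_pos: [0.4944, 0.0661, 0.1347]
tool_rot: [0.167, 3.136, -0.004]
contact_force: [-2.8, 0.0, -1.8]
opening: 0.0416
grip_force: 20.5
```

```bash
python3 -c "
from h import *
st()"
```

```text
t 11.9 p [0.4944 0.0661 0.1347] yaw 173.88720695349642 zax [ 0.0015 -0.0027 -1.    ] F [-2.8145  0.0102 -1.8241] M [0.0898 0.3471 0.195 ] open 0.04161892379415174 gf 20.507708522491157 tip 0.0726
```

Call:
apply_moves(
  rows=[0, 0, 0, 0, 0, 0, 0, 0, 0, 0, 0, 0],
  grip=0.475,
  grip_force=22,
)

```text
t: 12.1
tool_pos: [0.4943, 0.0661, 0.1346]
tool_rot: [0.167, 3.136, -0.004]
contact_force: [-3.3, 0.9, -1.1]
opening: 0.0416
grip_force: 22.4
```

Call:
apply_moves(
  rows=[0, 0, 0, 0, 0, 0, 0, 0, 0, 0, 0, 0],
  grip=0.465,
  grip_force=23,
)

```text
t: 12.3
tool_pos: [0.4943, 0.0662, 0.1346]
tool_rot: [0.167, 3.136, -0.003]
contact_force: [-2.9, -0.2, -1.3]
opening: 0.0408
grip_force: 23.5
```

```bash
python3 -c "
from h import *
st()"
```

```text
t 12.3 p [0.4943 0.0662 0.1346] yaw 173.90220848707625 zax [ 0.0012 -0.0022 -1.    ] F [-2.8805 -0.1648 -1.3125] M [0.0218 0.6161 0.0919] open 0.04081082448847397 gf 23.47832732833922 tip 0.0726
```

Call:
apply_moves(
  rows=[0, 0, 0, 0, 0, 0, 0, -0.0004, 0, 0, 0, 0],
  grip=0.455,
)

```text
t: 12.5
tool_pos: [0.4943, 0.0661, 0.1346]
tool_rot: [0.167, 3.136, -0.003]
contact_force: [-4.9, 0.6, -1.5]
opening: 0.0412
grip_force: 23.6
```

```bash
python3 -c "
from h import *
st()"
```

```text
t 12.5 p [0.4943 0.0661 0.1346] yaw 173.91217452089677 zax [ 0.0013 -0.0018 -1.    ] F [-4.8938  0.6371 -1.5188] M [0.1298 0.6934 0.055 ] open 0.04115672264818991 gf 23.592230044305325 tip 0.0726
```

Call:
apply_moves(
  rows=[0, 0, 0, 0, 0, 0, 0, -0.0004, 0, 0, 0, 0],
  grip=0.445,
)

```text
t: 12.7
tool_pos: [0.4943, 0.066, 0.1346]
tool_rot: [0.167, 3.136, -0.002]
contact_force: [-4.3, 1.4, -0.9]
opening: 0.0411
grip_force: 23.7
```

```bash
python3 -c "
from h import *
st()"
```

```text
t 12.7 p [0.4943 0.066  0.1346] yaw 173.91999465888745 zax [ 0.0014 -0.0015 -1.    ] F [-4.2878  1.353  -0.8842] M [0.188  0.7124 0.1612] open 0.04109695084295073 gf 23.700296273455024 tip 0.0726
```

Call:
apply_moves(
  rows=[0, 0, 0, 0, 0, 0, 0, 0, 0, 0, 0, 0],
  grip=0.45,
  grip_force=24,
)

```text
t: 12.9
tool_pos: [0.4941, 0.0659, 0.1345]
tool_rot: [0.167, 3.136, -0.003]
contact_force: [-4.7, -0.1, -0.7]
opening: 0.0385
grip_force: 20.6
```

Call:
apply_moves(
  rows=[0, 0, 0, 0, 0, 0, 0, 0, 0, 0, 0, 0],
  grip=0.45,
  grip_force=25,
)

```text
t: 13.1
tool_pos: [0.4945, 0.0658, 0.1348]
tool_rot: [0.167, 3.135, -0.003]
contact_force: [-4.5, 0.8, -0.7]
opening: 0.0386
grip_force: 20.0
```

```bash
python3 -c "
from h import *
st()
a,e=ctrl.get_image('top')
for v in range(181,188): print(v,[int(1000*dpt('top',(u,v),e)[2]) for u in range(280,306)])"
```

```text
t 13.1 p [0.4945 0.0658 0.1348] yaw 173.89788041414985 zax [ 0.002 -0.002 -1.   ] F [-4.5461  0.7609 -0.675 ] M [ 0.0139  0.6965 -0.1103] open 0.03860959515537174 gf 19.97787170112133 tip 0.0726
181 [13, 18, 23, 17, 57, 59, 87, 86, 87, 94, 61, 63, 64, 60, 88, 92, 80, 84, 86, 89, 64, 61, 58, 65, 63, 59]
182 [0, 2, 6, 2, 46, 48, 90, 86, 86, 91, 88, 55, 54, 51, 93, 92, 72, 87, 84, 84, 60, 62, 57, 60, 63, 55]
183 [0, -1, 1, -1, 36, 87, 89, 84, 80, 91, 87, 71, 37, 44, 90, 88, 70, 86, 84, 90, 48, 50, 52, 51, 57, 48]
184 [0, -1, 1, 1, 0, 89, 83, 86, 75, 95, 87, 71, 40, 31, 91, 90, 67, 86, 87, 83, 41, 44, 39, 42, 42, 41]
185 [1, -1, 5, 1, -2, 84, 87, 88, 85, 90, 86, 69, 78, 91, 91, 91, 59, 85, 86, 82, 29, 31, 29, 31, 32, 30]
186 [-5, 0, -1, 0, -1, 88, 85, 90, 92, 91, 88, 81, 82, 89, 92, 92, 77, 84, 88, 82, 0, 3, -1, 0, 0, 1]
187 [1, 0, 2, 1280, -1, 86, 85, 85, 94, 89, 83, 63, 81, 93, 91, 91, 81, 84, 87, 90, 0, 0, -2, 2, 4, -1]
```

Call:
apply_moves(
  rows=[0, -0.0004, 0, 0, 0, 0, 0, -0.0008, 0, 0, 0, 0],
  grip=0.43,
  grip_force=23,
)

```text
t: 13.35
tool_pos: [0.4952, 0.0652, 0.1353]
tool_rot: [0.167, 3.133, -0.003]
contact_force: [-2.3, -0.7, -1.4]
opening: 0.0372
grip_force: 17.3
```

```bash
python3 -c "
from h import *
st()"
```

```text
t 13.35 p [0.4952 0.0652 0.1353] yaw 173.90361886567686 zax [ 0.0041 -0.0023 -1.    ] F [-2.2791 -0.71   -1.4287] M [-0.1337  0.3313 -0.1906] open 0.037197731834299516 gf 17.308587776497006 tip 0.0726
```

Call:
apply_moves(
  rows=[0, -0.0004, 0, 0, 0, 0, 0, -0.0008, 0, 0, 0, 0],
  grip=0.41,
)

```text
t: 13.55
tool_pos: [0.495, 0.0648, 0.1352]
tool_rot: [0.167, 3.133, -0.003]
contact_force: [-1.8, -1.0, -1.4]
opening: 0.0355
grip_force: 17.3
```

```bash
python3 -c "
from h import *
st()"
```

```text
t 13.55 p [0.495  0.0648 0.1352] yaw 173.90930487217386 zax [ 0.0038 -0.002  -1.    ] F [-1.821  -0.9729 -1.3548] M [-0.1963  0.2461 -0.1066] open 0.035465075640875324 gf 17.251072470098734 tip 0.0726
```

Call:
apply_moves(
  rows=[0, -0.0008, 0, 0, 0, 0, 0, -0.0015, 0, 0, 0, 0],
  grip=0.39,
)

```text
t: 13.75
tool_pos: [0.4947, 0.0641, 0.1351]
tool_rot: [0.166, 3.134, -0.002]
contact_force: [-0.4, -0.5, -1.3]
opening: 0.0331
grip_force: 17.2
```

```bash
python3 -c "
from h import *
st()"
```

```text
t 13.75 p [0.4947 0.0641 0.1351] yaw 173.92115764559213 zax [ 0.0033 -0.0016 -1.    ] F [-0.3617 -0.4961 -1.3107] M [-0.0118  0.0722 -0.1047] open 0.03310125093458951 gf 17.155500501394272 tip 0.0726
```

Call:
apply_moves(
  rows=[0, -0.0004, 0, 0, 0, 0, 0, -0.0008, 0, 0, 0, 0],
  grip=0.38,
)

```text
t: 13.95
tool_pos: [0.4946, 0.0637, 0.135]
tool_rot: [0.166, 3.134, -0.002]
contact_force: [-0.1, -0.5, -1.1]
opening: 0.033
grip_force: 17.4
```

```bash
python3 -c "
from h import *
st()"
```

```text
t 13.95 p [0.4946 0.0637 0.135 ] yaw 173.92946487068315 zax [ 0.0031 -0.0015 -1.    ] F [-0.063  -0.4585 -1.1301] M [-0.0009  0.0602  0.0348] open 0.03302103739868143 gf 17.434906968846917 tip 0.0726
```

Nearly touching and balanced. I'll close on in small steps, limited to 20 N first.

Call:
apply_moves(
  rows=[0, 0, 0, 0, 0, 0, 0, 0, 0, 0, 0, 0, 0, 0, 0, 0, 0, 0],
  grip=0.37,
  grip_force=21,
)

```text
t: 14.25
tool_pos: [0.4945, 0.0637, 0.1349]
tool_rot: [0.166, 3.134, -0.002]
contact_force: [-0.5, 0.2, -1.8]
opening: 0.0319
grip_force: 18.5
```

```bash
python3 -c "
from h import *
st()
a,e=ctrl.get_image('top')
for v in range(181,188): print(v,[int(1000*dpt('top',(u,v),e)[2]) for u in range(280,306)])"
```

```text
t 14.25 p [0.4945 0.0637 0.1349] yaw 173.92444477990466 zax [ 0.0027 -0.0017 -1.    ] F [-0.5314  0.1789 -1.8105] M [0.0558 0.057  0.0456] open 0.0318524031788733 gf 18.47940213046968 tip 0.0726
181 [11, 13, 18, 18, 59, 57, 56, 85, 88, 88, 80, 59, 62, 60, 89, 90, 75, 86, 86, 85, 61, 63, 64, 66, 61, 63]
182 [-4, 10, 2, 9, 47, 48, 53, 87, 84, 84, 74, 91, 53, 55, 93, 88, 73, 88, 86, 84, 59, 60, 63, 59, 60, 54]
183 [1280, -4, -2, 3, 32, 36, 39, 88, 86, 88, 44, 94, 80, 45, 92, 94, 66, 86, 87, 87, 51, 48, 53, 53, 52, 49]
184 [1, -1, -2, 0, -1, -1, -1, 86, 85, 87, 39, 93, 79, 37, 97, 92, 69, 88, 86, 89, 39, 39, 41, 43, 44, 41]
185 [0, 1, -4, 0, -1, 4, 86, 85, 88, 84, 90, 91, 83, 91, 94, 93, 63, 84, 91, 87, 26, 28, 28, 32, 35, 31]
186 [-1, -3, 0, 0, -5, -4, 87, 85, 88, 81, 91, 91, 84, 91, 93, 90, 79, 87, 89, 88, 1280, 0, 0, 1, 1, -1]
187 [-5, -2, -1, 2, 0, 0, 85, 86, 87, 79, 94, 92, 80, 90, 92, 88, 80, 85, 86, 88, 2, -2, -1, 0, -2, 0]
```

The tongue top moved from u≈288.5 to 291 (about 6 mm), so it has snapped shut. Now pressing home.

Call:
apply_moves(
  rows=[0, 0, 0, 0, 0, 0, 0, 0, 0, 0, 0, 0],
  grip=0.355,
  grip_force=21,
)

```text
t: 14.5
tool_pos: [0.4944, 0.0636, 0.1349]
tool_rot: [0.166, 3.135, -0.003]
contact_force: [-0.9, 0.3, -1.9]
opening: 0.0312
grip_force: 20.6
```

Call:
apply_moves(
  rows=[0, 0, 0, 0, 0, 0, 0, 0, 0, 0, 0, 0],
  grip_force=22.5,
)

```text
t: 14.7
tool_pos: [0.4943, 0.0636, 0.1348]
tool_rot: [0.167, 3.135, -0.003]
contact_force: [-0.4, -0.2, -1.0]
opening: 0.0306
grip_force: 21.3
```

```bash
python3 -c "
from h import *
st()"
```

```text
t 14.7 p [0.4943 0.0636 0.1348] yaw 173.9184522529874 zax [ 0.0022 -0.0018 -1.    ] F [-0.4124 -0.1575 -0.9569] M [0.0312 0.0804 0.051 ] open 0.03056579617524138 gf 21.27358602359891 tip 0.0726
```

Call:
apply_moves(
  rows=[0, 0, 0, 0, 0, 0, 0, 0, 0, 0, 0, 0],
  grip=0.33,
  grip_force=22.5,
)

```text
t: 14.9
tool_pos: [0.4943, 0.0636, 0.1348]
tool_rot: [0.167, 3.135, -0.003]
contact_force: [-0.3, 0.9, -1.4]
opening: 0.0305
grip_force: 22.0
```

Call:
apply_moves(
  rows=[0, 0, 0, 0, 0, 0, 0, 0, 0, 0, 0, 0, 0, 0, 0, 0, 0, 0],
  grip_force=23.5,
)

```text
t: 15.2
tool_pos: [0.4943, 0.0636, 0.1348]
tool_rot: [0.167, 3.135, -0.003]
contact_force: [-0.3, 0.0, -1.3]
opening: 0.0301
grip_force: 23.0
```

```bash
python3 -c "
from h import *
st()"
```

```text
t 15.2 p [0.4943 0.0636 0.1348] yaw 173.91899092183831 zax [ 0.002  -0.0019 -1.    ] F [-0.3389  0.0444 -1.259 ] M [0.0511 0.1349 0.0301] open 0.030092312751141662 gf 22.95592473819852 tip 0.0726
```

Call:
apply_moves(
  rows=[0, 0, 0, 0, 0, 0, 0, 0, 0, 0, 0, 0, 0, 0, 0, 0, 0, 0],
  grip_force=24.5,
)

```text
t: 15.5
tool_pos: [0.4942, 0.0636, 0.1347]
tool_rot: [0.167, 3.135, -0.003]
contact_force: [-0.4, 1.1, -1.1]
opening: 0.03
grip_force: 23.9
```

Call:
apply_moves(
  rows=[0, 0, 0, 0, 0, 0, 0, 0, 0, 0, 0, 0, 0, 0, 0, 0, 0, 0, 0, 0, 0, 0, 0, 0, 0, 0, 0, 0, 0, 0],
  grip_force=25.3,
)

```text
t: 16.0
tool_pos: [0.4942, 0.0636, 0.1348]
tool_rot: [0.167, 3.135, -0.003]
contact_force: [-2.0, 0.3, -1.1]
opening: 0.0297
grip_force: 24.7
```

```bash
python3 -c "
from h import *
st()"
```

```text
t 16.0 p [0.4942 0.0636 0.1348] yaw 173.9150208646102 zax [ 0.0019 -0.0018 -1.    ] F [-1.9925  0.2678 -1.0779] M [0.0554 0.2182 0.1072] open 0.02967753181422731 gf 24.744931776076555 tip 0.0726
```

Call:
apply_moves(
  rows=[0, 0, 0, 0, 0, 0, 0, 0, 0, 0, 0, 0, 0, 0, 0, 0, 0, 0, 0, 0, 0, 0, 0, 0, 0, 0, 0, 0, 0, 0, 0, 0, 0, 0, 0, 0, 0, 0, 0, 0, 0, 0, 0, 0, 0, 0, 0, 0],
  grip_force=25.8,
)

```text
t: 16.8
tool_pos: [0.4942, 0.0636, 0.1347]
tool_rot: [0.167, 3.135, -0.003]
contact_force: [-3.0, -0.8, -0.0]
opening: 0.0294
grip_force: 25.3
```

Call:
apply_moves(
  rows=[0, 0, 0, 0, 0, 0, 0, 0, 0, 0, 0, 0],
  grip=0.37,
)

```text
t: 17.0
tool_pos: [0.4945, 0.0636, 0.1349]
tool_rot: [0.167, 3.134, -0.003]
contact_force: [-1.1, 1.3, -1.9]
opening: 0.0319
grip_force: 19.3
```

Call:
apply_moves(
  rows=[0, 0.001, 0, 0, 0, 0, 0, 0.002, 0, 0, 0, 0, 0, 0.003, 0, 0, 0, 0, 0, 0.004, 0, 0, 0, 0, 0, 0.004, 0, 0, 0, 0, 0, 0.004, 0, 0, 0, 0],
  grip=0.55,
)

```text
t: 17.6
tool_pos: [0.4946, 0.066, 0.1348]
tool_rot: [0.167, 3.135, -0.003]
contact_force: [-0.0, -0.0, -1.4]
opening: 0.0469
grip_force: 15.5
```

Call:
apply_moves(
  rows=[0, 0, 0, 0, 0, 0, 0, 0, 0, 0, 0, 0, 0, 0, 0, 0, 0, 0],
  grip=0.735,
)

```text
t: 17.9
tool_pos: [0.4946, 0.0659, 0.1348]
tool_rot: [0.167, 3.135, -0.003]
contact_force: [-0.7, -0.6, -1.7]
opening: 0.0629
grip_force: 11.0
```

```bash
python3 -c "
from h import *
st()
a,e=ctrl.get_image('top')
for v in range(176,188): print(v,[int(1000*dpt('top',(u,v),e)[2]) for u in range(280,306)])"
```

```text
t 17.9 p [0.4946 0.0659 0.1348] yaw 173.91382698705604 zax [ 0.0022 -0.0018 -1.    ] F [-0.6653 -0.6114 -1.7374] M [-0.0172  0.0177  0.0045] open 0.0629021679021426 gf 10.966511821607128 tip 0.0726
176 [63, 65, 66, 66, 98, 96, 98, 96, 101, 99, 98, 98, 94, 93, 98, 98, 101, 91, 68, 66, 72, 66, 65, 67, 70, 67]
177 [67, 68, 66, 63, 90, 92, 90, 94, 94, 1280, 98, 96, 96, 97, 98, 95, 98, 90, 71, 68, 66, 65, 69, 66, 69, 66]
178 [55, 64, 58, 62, 79, 82, 78, 82, 89, 84, 88, 84, 87, 87, 87, 91, 90, 85, 70, 68, 64, 68, 67, 62, 67, 70]
179 [37, 35, 42, 62, 58, 66, 68, 76, 74, 72, 77, 77, 75, 76, 91, 90, 78, 74, 62, 62, 63, 69, 61, 60, 61, 64]
180 [28, 29, 24, 59, 65, 62, 63, 64, 63, 61, 68, 62, 64, 66, 89, 90, 74, 70, 63, 61, 62, 60, 63, 62, 58, 61]
181 [11, 17, 89, 86, 92, 52, 61, 61, 63, 62, 57, 60, 62, 63, 90, 90, 77, 65, 58, 60, 59, 65, 61, 61, 60, 53]
182 [-1, 6, 88, 91, 90, 45, 50, 52, 48, 53, 49, 90, 54, 52, 92, 92, 74, 56, 60, 57, 94, 87, 61, 64, 59, 58]
183 [2, -2, 88, 91, 90, 36, 40, 36, 40, 40, 42, 90, 83, 40, 87, 87, 69, 47, 50, 92, 87, 92, 87, 57, 52, 49]
184 [-4, 0, 92, 93, 88, 0, 3, 29, 34, 35, 32, 91, 76, 37, 90, 84, 65, 37, 41, 85, 93, 91, 83, 42, 40, 40]
185 [2, -3, 90, 89, 89, -1, 3, 0, 41, 36, 95, 92, 78, 91, 88, 92, 64, 36, 40, 90, 94, 92, 30, 33, 31, 31]
186 [0, -1, 92, 88, 93, 3, -2, 0, 35, 84, 92, 91, 82, 88, 90, 92, 80, 37, 39, 89, 93, 88, 2, -4, 5, 0]
187 [2, -5, 87, 89, 87, 0, 0, -2, 38, 80, 91, 91, 81, 88, 90, 89, 78, 40, 37, 90, 83, 92, 0, 4, 0, 1]
```

The stud stays shut and the jaws are clear of it. Lifting up and returning to the rest.

Call:
apply_moves(
  rows=[0, 0, -0.015, 0, 0, 0, 0, 0, -0.035, 0, 0, 0, 0, 0, -0.06, 0, 0, 0, 0, 0, -0.08, 0, 0, 0, 0, 0, -0.08, 0, 0, 0, 0, 0, -0.08, 0, 0, 0],
)

```text
t: 18.55
tool_pos: [0.4948, 0.066, 0.1836]
tool_rot: [0.167, 3.133, -0.003]
contact_force: [0.4, 0.1, -0.6]
opening: 0.0626
grip_force: 11.0
```

```bash
python3 -c "
from h import *
st();to((.4971,-.2719,.18),171.75)"
```

```text
t 18.55 p [0.4948 0.066  0.1836] yaw 173.91245366288027 zax [ 0.0036 -0.0019 -1.    ] F [ 0.3573  0.0844 -0.5991] M [-0.0299  0.0325 -0.0096] open 0.06263058133457756 gf 10.97872537211515 tip 0.0726
shift [-0.0636 -0.5596  0.0071] turn [-0.0009  0.0024  0.024 ]
```

Call:
apply_moves(
  rows=[-0.003, -0.025, 0, 0, 0, 0, -0.008, -0.07, 0, 0, 0, 0.005, -0.015, -0.13, 0, 0, 0, 0.01, -0.02, -0.19, 0, 0, 0, 0.01, -0.03, -0.25, 0, 0, 0, 0.01, -0.035, -0.31, 0, 0, 0, 0.02, -0.04, -0.37, 0, 0, 0, 0.02, -0.05, -0.43, 0.005, 0, 0.001, 0.024, -0.055, -0.48, 0.007, -0.001, 0.002, 0.024, -0.06, -0.525, 0.007, -0.001, 0.002, 0.024, -0.064, -0.55, 0.007, -0.001, 0.002, 0.024, -0.064, -0.56, 0.007, -0.001, 0.002, 0.024, -0.064, -0.56, 0.007, -0.001, 0.002, 0.024, -0.064, -0.56, 0.007, -0.001, 0.002, 0.024, -0.064, -0.56, 0.007, -0.001, 0.002, 0.024],
)

```text
t: 20.05
tool_pos: [0.4971, -0.271, 0.1791]
tool_rot: [-0.224, -3.133, -0.001]
contact_force: [0.9, -0.5, -1.1]
opening: 0.0627
grip_force: 11.0
```

```bash
python3 -c "
from h import *
st();to((.4971,-.2719,.092),171.75)
s,d=ctrl.get_image('scene')
cv2.imwrite('pics/c7.png',cv2.convertScaleAbs(crop(s,165,215,100,110,5),alpha=1.7))"
```

```text
t 20.05 p [ 0.4971 -0.271   0.1791] yaw 171.82864095336393 zax [-0.001   0.0006 -1.    ] F [ 0.8703 -0.4647 -1.0666] M [-0.0093  0.0155  0.058 ] open 0.0626514576719716 gf 10.970179997384548 tip 0.0726
shift [-0.0003 -0.0015  0.1451] turn [ 0.0003 -0.0007  0.0009]
```

View pics/c7.png

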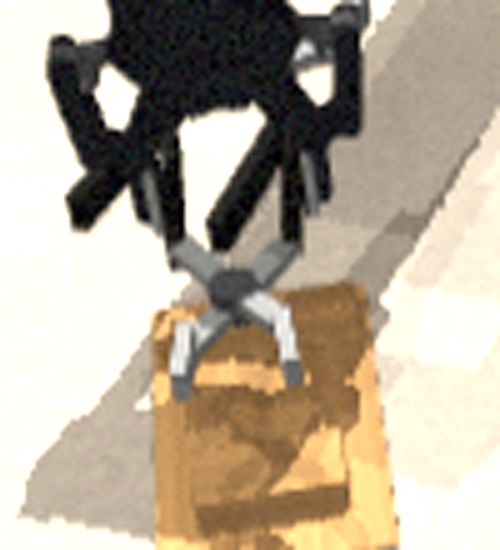

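The pliers hang level above the rest, aligned with it. Lowering.

Call:
apply_moves(
  rows=[0, -0.0015, 0.03, 0, 0, 0, 0, -0.0015, 0.07, 0, 0, 0, 0, -0.0015, 0.11, 0, 0, 0, 0, -0.0015, 0.135, 0, 0, 0, 0, -0.0015, 0.145, 0, 0, 0, 0, -0.0015, 0.145, 0, 0, 0, 0, -0.0015, 0.145, 0, 0, 0, 0, -0.0015, 0.145, 0, 0, 0],
)

```text
t: 20.9
tool_pos: [0.4977, -0.2736, 0.0937]
tool_rot: [0.226, 3.132, -0.002]
contact_force: [-0.0, 1.1, -1.2]
opening: 0.0625
grip_force: 11.0
```

```bash
python3 -c "
from h import *
st();to((.4971,-.2719,.0873),171.75)"
```

```text
t 20.9 p [ 0.4977 -0.2736  0.0937] yaw 171.75911586762132 zax [ 0.0014 -0.0014 -1.    ] F [-0.0305  1.0926 -1.2384] M [-0.0157  0.0478 -0.0398] open 0.06246051879636548 gf 10.96602989709936 tip 0.0726
shift [0.0014 0.0027 0.0107] turn [-0.0008  0.001   0.0001]
```

Call:
apply_moves(
  rows=[0.001, 0.002, 0.006, 0, 0, 0, 0.001, 0.002, 0.0107, 0, 0, 0, 0.001, 0.002, 0.0107, 0, 0, 0, 0.001, 0.002, 0.0107, 0, 0, 0],
)

```text
t: 21.3
tool_pos: [0.4969, -0.272, 0.0866]
tool_rot: [0.226, 3.133, -0.001]
contact_force: [-1.1, 0.7, 3.8]
opening: 0.0627
grip_force: 11.3
```

```bash
python3 -c "
from h import *
st()"
```

```text
t 21.3 p [ 0.4969 -0.272   0.0866] yaw 171.7572779437712 zax [ 0.0003 -0.0004 -1.    ] F [-1.0676  0.7062  3.8117] M [0.2009 0.0982 0.0018] open 0.06271787365866348 gf 11.344776690239087 tip 0.0726
```

Contact with the rest. Releasing slowly and going up.

Call:
apply_moves(
  rows=[0, 0, 0, 0, 0, 0, 0, 0, 0, 0, 0, 0, 0, 0, 0, 0, 0, 0],
  grip=0.79,
)

```text
t: 21.6
tool_pos: [0.4964, -0.2718, 0.0857]
tool_rot: [-0.226, -3.133, 0.0]
contact_force: [0.2, -0.9, 0.6]
opening: 0.0676
grip_force: 0.2
```

Call:
apply_moves(
  rows=[0, 0, 0, 0, 0, 0, 0, 0, 0, 0, 0, 0, 0, 0, 0, 0, 0, 0, 0, 0, 0, 0, 0, 0],
  grip=0.98,
)

```text
t: 22.0
tool_pos: [0.4964, -0.2717, 0.0857]
tool_rot: [-0.226, -3.133, -0.0]
contact_force: [0.3, 0.2, -0.2]
opening: 0.0839
grip_force: 0.0
```

Call:
apply_moves(
  rows=[0, 0, -0.01, 0, 0, 0, 0, 0, -0.03, 0, 0, 0, 0, 0, -0.06, 0, 0, 0, 0, 0, -0.1, 0, 0, 0, 0, 0, -0.15, 0, 0, 0, 0, 0, -0.2, 0, 0, 0, 0, 0, -0.25, 0, 0, 0, 0, 0, -0.3, 0, 0, 0],
)

```text
t: 22.8
tool_pos: [0.4965, -0.2717, 0.2685]
tool_rot: [0.226, 3.133, -0.001]
contact_force: [-0.2, 0.1, -0.2]
opening: 0.0842
grip_force: 0.0
```

```bash
python3 -c "
from h import *
st();to((.40,.15,.28),165)"
```

```text
t 22.8 p [ 0.4965 -0.2717  0.2685] yaw 171.76004173111747 zax [ 0.0006 -0.0009 -1.    ] F [-0.1837  0.0592 -0.1541] M [0.0268 0.0439 0.0137] open 0.08421829983163173 gf 0.0 tip 0.0726
shift [ 0.26    0.6725 -0.0199] turn [-0.0005  0.0005  0.0751]
```

Moving aside for a final look from the top.

Call:
apply_moves(
  rows=[0.26, 0.67, -0.02, 0, 0, 0, 0.26, 0.67, -0.02, 0, 0, 0, 0.26, 0.67, -0.02, 0, 0, 0, 0.26, 0.67, -0.02, 0, 0, 0, 0.26, 0.67, -0.02, 0, 0, 0, 0.26, 0.67, -0.02, 0, 0, 0, 0.26, 0.67, -0.02, 0, 0, 0, 0.26, 0.67, -0.02, 0, 0, 0, 0.26, 0.67, -0.02, 0, 0, 0, 0.26, 0.67, -0.02, 0, 0, 0, 0.26, 0.67, -0.02, 0, 0, 0],
)

```text
t: 23.9
tool_pos: [0.3997, 0.1489, 0.279]
tool_rot: [0.223, 3.133, 0.0]
contact_force: [0.3, -0.6, -0.1]
opening: 0.0837
grip_force: 0.0
```

```bash
python3 -c "
from h import *
st()
t,e=ctrl.get_image('top')
cv2.imwrite('pics/c8.png',cv2.convertScaleAbs(np.hstack([crop(t,380,178,66,84,6),crop(t,260,165,66,84,6)]),alpha=1.8))
print([round(1000*dpt('top',p,e)[2]) for p in ((404,230),(426,230),(402,243),(425,243),(411,186),(427,188))])
for v in (184,186): print(v,[int(1000*dpt('top',(u,v),e)[2]) for u in range(284,300)])"
```

```text
t 23.9 p [0.3997 0.1489 0.279 ] yaw 171.8710838294324 zax [ 0.0009 -0.     -1.    ] F [ 0.301  -0.5863 -0.0913] M [ 0.017   0.0008 -0.046 ] open 0.08365514084492674 gf 0.0 tip 0.0726
[49, 47, 23, 45, -3, 41]
184 [3, -2, 3, 26, 36, 38, 36, 89, 78, 30, 86, 91, 69, 32, 40, 35]
186 [3, 1, 3, 0, 38, 81, 87, 89, 81, 90, 95, 96, 82, 35, 37, 35]
```

View pics/c8.png

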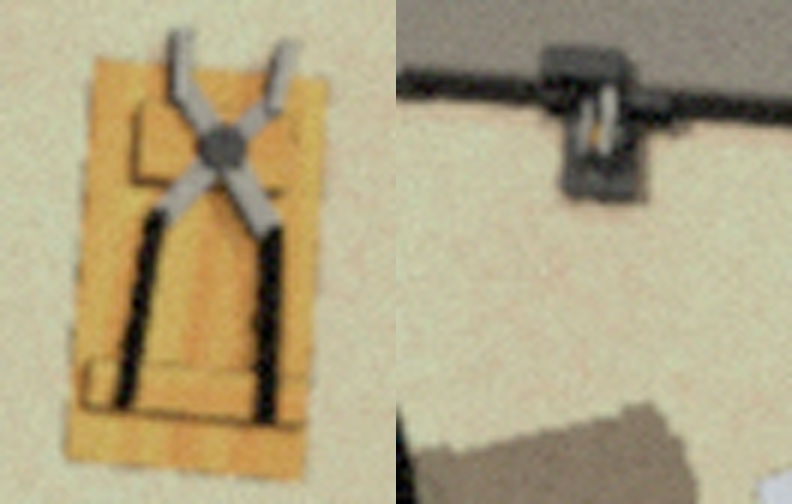

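The pliers lie as before, pivot at crop (222,148), and the stud is shut. The handle heights read a bit high, so I'll compare depth with the first image.

```bash
python3 -c "
from h import *
t,e=ctrl.get_image('top');a=np.load('pics/top0.npy')
k=[(404,224),(403,228),(402,233),(401,239),(400.6,242),(425,222),(425,228),(425,234),(424.6,240),(424.5,244),(416,202),(418,203),(417,201),(409,186),(409,189),(426,188),(426,190)]
for D in (a,e): print([round(1000*dpt('top',p,D)[2]) for p in k])
print(np.abs(np.where(a>0,e-a,0)[178:262,385:445]>.01).sum())"
```

```text
[45, 47, 1280, 47, 43, 43, 43, 44, 43, 43, 43, 42, 45, 44, 42, 45, 45]
[44, 46, 46, 47, 45, 48, 40, 47, 45, 48, 42, 44, 43, 42, 45, 39, 41]
59
```

```bash
python3 -c "
from h import *
a=[np.load('pics/top0.npy')];e=[ctrl.get_image('top')[1] for _ in range(6)]
R={'Lh front':(402,405,220,226),'Lh rear':(400,403,236,243),'Rh front':(424,426,220,226),'Rh rear':(424,425,238,245),'pivot':(415,419,201,204),'Ljaw':(409,410,185,190),'Rjaw':(426,427,188,191)}
for n,(u0,u1,v0,v1) in R.items():
  for S in (a,e):
    z=np.array([1000*dpt('top',(u,v),D)[2] for D in S for u in range(u0,u1+1) for v in range(v0,v1+1)]);z=z[(z>36)&(z<60)];print(n,len(z)//len(S),round(np.mean(z),1),end=' | ')
  print()"
```

```text
Lh front 23 44.1 | Lh front 22 43.3 | 
Lh rear 26 43.4 | Lh rear 23 43.4 | 
Rh front 21 43.4 | Rh front 20 43.3 | 
Rh rear 16 43.5 | Rh rear 16 43.5 | 
pivot 20 42.9 | pivot 19 43.7 | 
Ljaw 12 42.1 | Ljaw 12 42.7 | 
Rjaw 8 44.0 | Rjaw 8 42.6 |
```

It lies flat, exactly as before. Handing in.

```bash
python3 -c "
from station import ctrl
print(ctrl.finish_job())"
```

```text
the job is handed in; nothing more can be done
None
```

The job is handed in: the stud clicked shut and was pressed home for about 0.8 s at an estimated 12–13 N (from grip force minus spring, as jaw force is not measured directly), and the pliers lie flat on both bars of their rest, pointing as before.

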